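# Put the cover plate away and ease the dust box shut

### The job

Take the larger of the two aluminium plates out of the wooden rack and stand it on its long edge inside the steel dust box, its foot on the box floor and its upper part leaning back against the two posts. Let go of it, then close the box's spring flap fully, easing it down by its handle bar all the way without ever letting it slam. Leave the smaller plate in the rack.

Things in the scene. Friction and masses are not known exactly. Their poses are not given: they have to be found in the camera images.
- plate_center (a point): Centre (half-way up) of the larger plate: plain aluminium, 120 mm long (its x) by 10 mm thick (its y) by 100 mm tall (its z, up at the start), about 0.32 kg, symmetrical. It starts standing on a 120 mm edge in one of the two slots of the rack, its lower 22 mm between the slot's ridges (slot 13.5 mm wide), so it lifts straight up.
- small_plate_center (a point): Centre of the smaller plate, which stays in the rack's other slot: aluminium, 90 mm long (x), 10 mm thick (y), 70 mm tall (z).
- rack: Fixed wooden rack, 150 x 150 mm, origin under its centre. Two slots along its x, 75 mm apart (at y = -37.5 and +37.5 mm); the plates stand on its base at z = 12 mm, ridges reach to z = 34 mm. Which plate is in which slot varies.
- box: Fixed open-topped grey steel dust box, outside 220 (x) by 200 (y) by 125 mm tall (z), walls and floor 5 mm. Origin under its centre. The flap is hinged along x on the rim of its +y side. On the inner floor a lip 8 mm tall runs along x, its +y face at y = -38 mm; it keeps the plate's foot from sliding to -y.
- rest_top (a point): Mid-point between the round tops (6 mm radius balls) of the two upright 12 mm posts in the box, at box x = 0, y = +12 mm, at the height of the balls' centres (box z = 62 mm); box's axes. The posts are 90 mm apart along box x. The plate stands on the floor between lip and posts, long edge along box x, leaning towards box +y on both posts; about 0.33 rad from upright is natural.
- flap (a joint): Flap angle, rad: 0 = closed, level on the box rim; 2.2 = fully open, leaning back on its stop past upright, where it rests by its own weight (the start). Drawn forward below about 1.9 rad, spring and weight swing it shut hard unless it is held: 4 to 5 N at the handle bar when nearly closed. Below 1.2 rad, faster than 2.5 rad/s is a slam.
- flap_bar (a point): Middle of the flap's handle: a round steel bar, 12 mm in diameter, 110 mm long, parallel to box x, joined at its ends to the flap's free edge, with a 44 mm wide finger gap between bar and edge. It moves on a 255 mm radius about the hinge. Closed, it is 55 mm out from the box's -y wall, 127 mm high. It can be pinched from above at every flap angle, a finger on each side.
- flap_hinge (a point): Middle of the flap's hinge line, on the rim of the box's +y side (box x = 0, y = +100 mm, z = 127 mm); the hinge line is parallel to the box's x.
There are look-alikes about, which are no part of the job. What is shaped like the part that bears plate_center but purple is not meant.

How it is judged:
On the way, in this order (a step that is already met when the one before it is completed fails the run):
1. the larger plate leans on the posts inside the box, released, the flap still open (x of plate_center in the frame of box between -0.05 and 0.05 m and y of plate_center in the frame of box between -0.04 and 0.012 m and z of plate_center in the frame of box between 0.04 and 0.062 m and angle between plate_center's own z axis and vertical between 0.12 and 0.6 rad and contact force between plate and rest above 0.1 N and linear speed of plate below 0.03 m/s and contact force between the fingers and plate below 0.1 N and value of joint flap above 1 rad), for 0.3 s.
2. the flap is fully closed (value of joint flap below 0.03 rad), for 0.2 s.
At the end, for the whole second after the job is handed in: The larger plate is at rest inside the box, foot on the floor behind the lip, tilted 0.12 to 0.6 rad from upright and bearing on the posts, within 50 mm of the middle along the box; the flap is closed to within 0.03 rad (x of plate_center in the frame of box between -0.05 and 0.05 m and y of plate_center in the frame of box between -0.04 and 0.012 m and z of plate_center in the frame of box between 0.04 and 0.062 m and angle between plate_center's own z axis and vertical between 0.12 and 0.6 rad and contact force between plate and rest above 0.1 N and linear speed of plate below 0.03 m/s and value of joint flap below 0.03 rad); the robot touches nothing.
It fails at once if the flap slams: below 1.2 rad it swings towards closed faster than 2.5 rad/s (velocity of joint flap below -2.5 rad/s and value of joint flap below 1.2 rad).
It fails at once if the smaller plate is moved more than 30 mm (distance of small_plate_center from where it was at the start of the episode above 0.03 m).
It also fails if it takes over 72 s, if anything falls off the work surface, if the arm or the gripper's body presses on something with over 40 N, if the wrist force passes 120 N, or if a joint passes its speed limit or range.

### The arm

A 7-joint arm with a two-finger parallel gripper is mounted at the origin on the work surface. World frame = base frame: x ahead of the robot, y to its left, z up, the work surface at z = 0. Lengths are in m, angles in rad, forces in N, time in s.
With the tool pointing down it reaches from about 0.4 to 0.9 m from the base axis. Payload 5.5 kg.
Tool frame: the origin (TCP) lies at the very end of the fingers, on their centre line; the grasp point (between the pads) lies behind it (env.tcp_to_grasp is the z of the grasp point in the tool frame, in m); z points along the fingers, y is the line along which they close (so a half turn about z gives the same grasp; the last joint's range is limited). The gripper opens to 92 mm and grips with 3 to 60 N. Pads are 19 mm wide; open, the fingers measure 130 mm over their backs; the gripper's body (75 mm by 190 mm) begins 47 mm behind the grasp point.
Start: joints at [1.388, 0.501, -0.427, 1.55, 0.221, 1.138, -0.21], TCP at [0.28, -0.586, 0.19] pointing down, gripper open.
Joint ranges: [-2.88, 2.88], [-0.31, 2.03], [-1.54, 1.56], [0.2, 2.42], [-1.41, 4.55], [0.19, 2.02], [-2.57, 2.57]. Speed limits (rad/s): [2.57, 2.57, 3.14, 3.14, 3.14, 3.14, 3.14].

### API

Orientations are given as [roll, pitch, yaw] about the fixed x, y, z axes, in that order (R = Rz(yaw) Ry(pitch) Rx(roll)).
In Python, from plant import env, snapshot, camera_model gives the robot as it stands.
- The arm moves only by the shell command python3 -m pendant 'ROWS' [FORCE]. ROWS is JSON, a list that holds one entry, the list of rows, each a list of 5 numbers: the shift along the tool's x, y, z in units of 50 mm (1.0 is 50 mm), then the turn about the tool's z in units of 6 degrees (1.0 is 6 degrees), then the closure, from -1 (fully open) to 1 (shut). A call has exactly 5 rows; each row shifts and turns the commanded pose from where the row before left it, along the tool's axes as they then stand; what a row does not reach is not made up. A row lasts 1/10 s, in which the tool goes at most 50 mm and 8.59 degrees, less where a joint would pass 70% of its speed; a pose out of reach is approached as far as the arm can. A call is refused whole if a number of a shift passes 1 or a number of a turn 1, either way. A call with a gripper value outside its range is refused whole. The fingers move at their own pace and stop on an object; FORCE is the grip in N (left out, the last holds). Time passes only in rows, so rows that do not move let the fingers close, or fill a call up. It gives the time, the measured TCP pose, the force, the opening and the grip force at its end, in the units of the state.
- env.read_state(): the state, without advancing time (a new reading comes with each control period).
- snapshot(name): name is "scene" or "top" or "wrist"; returns (picture, depth): 420x560x3 uint8, red, green, blue; 420x560 float32, m along the optical axis (not along the pixel's ray), 0 where there is no reading.
- camera_model(name): a dict with "camera_matrix" (3x3 intrinsics, pixels), "view" (4x4, takes a point from world to camera coordinates); the wrist camera has in their place "hand_eye" (4x4, takes a point from camera to tool coordinates, whose origin is the TCP and whose axes are the flange's). Camera axes: x right, y up, looking along -z (the intrinsics and any distortion apply to the point x, -y, -z); pixel columns grow to the right and rows downward; lengths in m; the calibration is good to about 2 mm. A picture is of the moment at which its call begins: read the wrist's pose just before it. camera_model takes no time and is no camera call.
- env.finish_job(): hands the job in; it is judged then, once.
The state is a dict: "clock": time; "joint_pos": joint angles; "joint_vel": joint speeds; "joint_torque": joint torques, N m; "tcp_pos": TCP position; "ee_rot": TCP orientation; "force": force on the tool from outside, world axes, zero at the start; "wrist_torque": the same for the moment, N m; "finger_gap": finger opening in m; "gripper_force": force on a finger pad.
Only numpy, scipy, OpenCV 4.12 (cv2) and the standard library are available. Lean on these libraries where they do the work, as an engineer would, in place of code of your own. Each camera call takes 0.05 s, during which the arm holds its last target. There are 200 camera calls.

## Working session

There is one attempt and no reset: what is moved stays moved. The work goes in short steps, Python scripts to look and compute and a shell command to move; the robot and the scene stay as the last step left them, time stands still between calls to the robot, and variables do not carry over. Pictures are saved under pics/ and viewed, at most 10 in all, crops included, and the job is handed in when it is done.

```bash
ls; mkdir -p pics; cat > h.py <<'E'
import numpy as np, cv2
from plant import env, snapshot, camera_model
from scipy.spatial.transform import Rotation as R
def pts(name):
    """world point per pixel from depth"""
    s=env.read_state(); pic,d=snapshot(name); m=camera_model(name); K=np.array(m["camera_matrix"])
    v,u=np.mgrid[0:d.shape[0],0:d.shape[1]]
    X=(u-K[0,2])/K[0,0]*d; Y=(v-K[1,2])/K[1,1]*d
    P=np.stack([X,-Y,-d,np.ones_like(d)],-1)
    if "view" in m: T=np.linalg.inv(np.array(m["view"]))
    else:
        W=np.eye(4); W[:3,:3]=R.from_euler('xyz',s["ee_rot"]).as_matrix(); W[:3,3]=s["tcp_pos"]; T=W@np.array(m["hand_eye"])
    return pic,d,(P@T.T)[...,:3]
E
python3 - <<'E'
from h import *
for n in ("scene","top"):
    pic,d,P=pts(n); cv2.imwrite(f"pics/{n}0.png",pic[...,::-1]); np.savez(f"{n}0.npz",pic=pic,d=d,P=P)
    print({k:(v if not hasattr(v,'shape') else v.tolist()) for k,v in camera_model(n).items()})
print(env.read_state(), env.tcp_to_grasp, camera_model("wrist"))
E
```

```text
pics
{'camera_matrix': [[395.2192677291132, 0.0, 277.0705685142891], [0.0, 395.2192677291132, 212.74522143710274], [0.0, 0.0, 1.0]], 'view': [[-0.6200274009310375, 0.7842841100757518, 0.021551259299370507, 0.358483988703514], [-0.49919313422214784, -0.4155381295354261, 0.760351417206326, 0.0677785456489411], [0.6052869045668933, 0.46068047232858217, 0.6491542694729375, -1.2151806228926005], [0.0, 0.0, 0.0, 1.0]]}
{'camera_matrix': [[444.83118954587337, 0.0, 273.0903753690504], [0.0, 444.83118954587337, 208.78978292919973], [0.0, 0.0, 1.0]], 'view': [[-0.012055747082119548, -0.9998429879779968, 0.012986853103180943, -0.12884227882873733], [0.9964937326461876, -0.010937942183461308, 0.08294939552317451, -0.4165376210691928], [-0.08279432202247176, 0.013941334657158607, 0.9964691362148737, -1.1366701049202257], [0.0, 0.0, 0.0, 1.0]]}
{'clock': 0.1, 'joint_pos': array([ 1.38822695,  0.50177321, -0.42678286,  1.55134557,  0.22078348,
        1.13829421, -0.21028419]), 'joint_vel': array([-5.74004227e-04, -1.59628392e-03,  1.17523680e-03, -1.90778473e-03,
       -1.16240326e-03, -3.0395188
[... 317 characters left out ...]
ray([ 0.32586332, -0.1381778 ,  0.43626753]), 'wrist_torque': array([-0.00630834, -0.01796044,  0.00840419]), 'gripper_force': 0.0, 'finger_gap': 0.0919148738242413} -0.0188 {'camera_matrix': array([[340.43033923,   0.        , 275.9782889 ],
       [  0.        , 340.43033923, 209.03804757],
       [  0.        ,   0.        ,   1.        ]]), 'hand_eye': array([[-1.09472890e-03,  9.69774189e-01,  2.44001690e-01,
         6.61489003e-02],
       [ 9.99999401e-01,  1.06005676e-03,  2.73410269e-04,
        -9.70943596e-04],
       [ 6.49058226e-06,  2.44001843e-01, -9.69774768e-01,
        -1.94318994e-01],
       [ 0.00000000e+00,  0.00000000e+00,  0.00000000e+00,
         1.00000000e+00]])}
```

View pics/scene0.png

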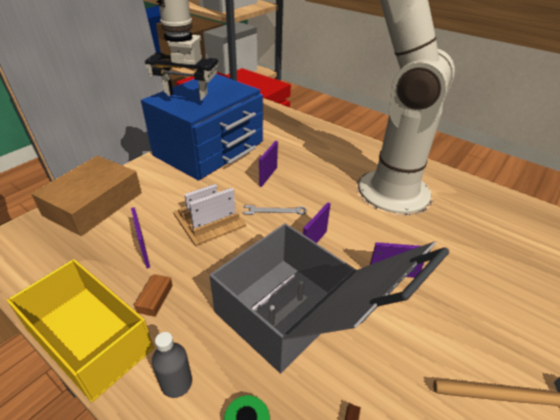

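View pics/top0.png

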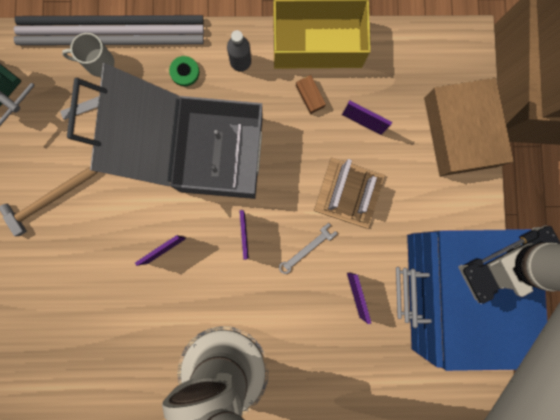

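The views show the rack at top-view px (350,192) with the large plate at (341,185) and the small one at (367,193). The box is at (218,148), with its open flap to the left and the bar near (86,112). Next I measure these from depth.

```bash
python3 - <<'E'
from h import *
for n in ("top","scene"):
    D=np.load(n+"0.npz"); P=D["P"];d=D["d"]
    x,y,z=P[...,0],P[...,1],P[...,2]
    print(n,"table z near rack",np.median(z[(d>0)&(np.abs(z)<.03)]))
    if n=="top":
        v,u=np.mgrid[0:420,0:560]
        box=lambda a,b,c,e:(u>a)&(u<b)&(v>c)&(v<e)
    else: continue
    def rect(m,l):
        q=P[m][:,:2].astype(np.float32); r=cv2.minAreaRect(q*1000); print(l,m.sum(),np.round(r[0],1),np.round(r[1],1),round(r[2],1),"z",np.percentile(z[m],[5,50,95]).round(3))
    rk=box(300,400,145,240)
    rect(rk&(z>.006)&(z<.045),"rack")
    rect(rk&(z>.105)&(z<.125),"bigtop"); rect(rk&(z>.076)&(z<.09),"smalltop")
    rect(rk&(z>.06)&(u<354)&(d>0),"left plate"); rect(rk&(z>.05)&(u>=356),"right plate")
    bx=box(165,275,85,205)
    rect(bx&(z>.112)&(z<.135),"rim"); rect(bx&(z>.03),"all")
    b=box(65,98,70,150); print("bar z pts",np.percentile(z[b&(z>.1)],[5,50,95]))
    rect(b&(z>.15)&(u<84)&(v>85)&(v<135),"bar")
    posts=box(205,225,120,190)&(z>.03)&(z<.09); rect(posts,"posts")
    lip=box(226,246,115,195)&(z<.09); rect(lip,"lipregion")
    for r in (130,150,175): print([f"{uu}:{z[r,uu]:.3f}" for uu in range(176,266,4)])
E
```

```text
top table z near rack -0.0009295865098792877
rack 2668 [ 459.7 -329.5] [219.8 265.4] 81.6 z [0.007 0.011 0.034]
bigtop 218 [ 469.5 -300. ] [ 10.7 119.2] 71.1 z [0.107 0.11  0.113]
smalltop 193 [ 456.2 -334.7] [ 85.2 116.9] 71.1 z [0.077 0.08  0.087]
left plate 320 [ 469.5 -299.9] [ 10.8 119.4] 71.1 z [0.067 0.109 0.113]
right plate 235 [ 380.  -268.4] [ 61.6 319.3] 32.8 z [0.056 0.079 0.411]
rim 1409 [564.4   6.9] [212.  220.8] 84.4 z [0.115 0.124 0.134]
all 3685 [502.8   3.5] [373.  232.3] 1.5 z [0.04  0.114 0.145]
bar z pts [0.28709424 0.32903242 0.33514348]
bar 347 [445.4  92. ] [481.8  83.9] 49.1 z [0.328 0.333 0.336]
posts 61 [563.5  12.4] [12.2 99.4] 84.7 z [0.037 0.06  0.068]
lipregion 1423 [557.5 -37.7] [221.1  51. ] 0.5 z [-0.     0.004  0.013]
['176:0.125', '180:0.102', '184:0.052', '188:0.006', '192:0.002', '196:0.002', '200:0.005', '204:0.006', '208:0.002', '212:0.005', '216:0.065', '220:0.003', '224:0.003', '228:0.004', '232:0.002', '236:0.002', '240:0.011', '244:0.002', '248:0.003', '252:0.008', '256:0.001', '260:0.109', '264:-0.001']
['176:0.120', '180:0.076', '184:0.028', '188:0.006', '192:0.002', '196:0.002', '200:0.004', '204:0.003', '208:0.003', '212:0.004', '216:0.006', '220:0.005', '224:0.002', '228:0.005', '232:0.005', '236:0.005', '240:-0.001', '244:0.005', '248:0.007', '252:-0.002', '256:0.126', '260:0.071', '264:-0.004']
['176:0.091', '180:0.046', '184:0.005', '188:0.004', '192:0.001', '196:0.002', '200:0.001', '204:0.001', '208:-0.001', '212:0.005', '216:0.009', '220:0.001', '224:0.005', '228:0.002', '232:-0.001', '236:0.014', '240:0.002', '244:0.003', '248:0.003', '252:0.006', '256:0.106', '260:-0.002', '264:-0.002']
scene table z near rack 0.0012987366577582593
```

```bash

python3 -m pendant '[[[0,0,-0.6,0,0],[0,0,-0.6,0,0],[0.49,-0.293,0,0,0],[0.49,-0.293,0,0,0],[0.49,-0.293,0,0,0]]]' && python3 -m pendant '[[[0.49,-0.293,0,0,0],[0.49,-0.293,0,0,0],[0.49,-0.293,0,0,0],[0.49,-0.293,0,0,0],[0.49,-0.293,0,0,0]]]' && python3 -m pendant '[[[0.49,-0.293,0,0,0],[0.49,-0.293,0,0,0],[0.49,-0.293,0,0,0],[0.49,-0.293,0,0,0],[0,0,0,0,0]]]'
python3 -m pendant '[[[0,0,0,0.74,0],[0,0,0,0.74,0],[0,0,0,0.74,0],[0,0,0,0.74,0],[0,0,0,0.74,0]]]' && python3 -m pendant '[[[0,0,0,0.74,0],[0,0,0,0.74,0],[0,0,0,0.74,0],[0,0,0,0.74,0],[0,0,0,0.74,0]]]' && python3 -m pendant '[[[0,0,0,0,0],[0,0,0,0,0],[0,0,0,0,0],[0,0,0,0,0],[0,0,0,0,0]]]'
python3 - <<'E'
from h import *
pic,d,P=pts("wrist"); cv2.imwrite("pics/w1.png",pic[...,::-1]); np.savez("w1.npz",pic=pic,d=d,P=P)
s=env.read_state(); print(s["tcp_pos"],s["ee_rot"],s["joint_pos"],s["finger_gap"])
x,y,z=np.moveaxis(P,-1,0)
m=(d>0)&(z>.102)&(z<.122)&(abs(x-.47)<.1)&(abs(y+.3)<.06)
q=P[m][:,:2].astype(np.float32)*1000; print(m.sum(),cv2.minAreaRect(q),np.percentile(z[m],[5,50,95]))
m=(d>0)&(z>.074)&(z<.090)&(abs(x-.445)<.06)&(y<-.335)&(y>-.42)
q=P[m][:,:2].astype(np.float32)*1000; print(m.sum(),cv2.minAreaRect(q),np.percentile(z[m],[5,50,95]))
E
```

```text
clock: 0.6
tcp_pos: [0.3278, -0.5141, 0.2494]
ee_rot: [-3.141, -0.0, 0.445]
force: [-0.2, -1.0, 0.3]
finger_gap: 0.0564
gripper_force: 0.0
clock: 1.1
tcp_pos: [0.4068, -0.3949, 0.2493]
ee_rot: [-3.141, 0.0, 0.446]
force: [-0.2, -0.9, -1.0]
finger_gap: 0.0457
gripper_force: 0.0
clock: 1.6
tcp_pos: [0.4724, -0.2959, 0.2498]
ee_rot: [-3.14, -0.002, 0.453]
force: [0.5, 0.7, 0.6]
finger_gap: 0.0457
gripper_force: 0.0
clock: 2.1
tcp_pos: [0.469, -0.3016, 0.2493]
ee_rot: [-3.141, 0.001, 0.054]
force: [1.1, -0.7, 0.4]
finger_gap: 0.0459
gripper_force: 0.0
clock: 2.6
tcp_pos: [0.469, -0.3016, 0.2493]
ee_rot: [3.142, 0.001, -0.333]
force: [-0.2, -0.5, -1.2]
finger_gap: 0.0459
gripper_force: 0.0
clock: 3.1
tcp_pos: [0.4697, -0.3011, 0.2497]
ee_rot: [-3.142, -0.0, -0.329]
force: [0.0, 0.4, -0.3]
finger_gap: 0.0458
gripper_force: 0.0
[ 0.46973469 -0.3010948   0.24972745] [-3.14154752e+00 -3.59271444e-05 -3.28726510e-01] [ 0.90748229  0.28185817 -0.46827097  1.71435754  0.13627435  1.17764741
 -1.49677154] 0.04588747066359359
1196 ((470.0249938964844, -297.5676574707031), (9.897964477539062, 119.97789001464844), 70.81484985351562) [0.1101435  0.11135704 0.11269139]
845 ((446.24212646484375, -368.5418701171875), (10.522658348083496, 89.20840454101562), 70.97431945800781) [0.07712486 0.08121104 0.08265427]
```

```bash

python3 -m pendant '[[[-0.02,-0.066,0.4,0.05,0],[0,0,0.4,0,0],[0,0,0.4,0,0],[0,0,0.4,0,0],[0,0,0.4,0,0]]]' && python3 -m pendant '[[[0,0,0.4,0,0],[0,0,0.4,0,0],[0,0,0.4,0,0],[0,0,0.24,0,0],[0,0,0,0,0]]]' && python3 -m pendant '[[[0,0,0,0,1],[0,0,0,0,1],[0,0,0,0,1],[0,0,0,0,1],[0,0,0,0,1]]]' 30
```

```text
clock: 3.65
tcp_pos: [0.47, -0.2977, 0.1491]
ee_rot: [3.142, -0.0, -0.334]
force: [-0.1, -0.7, -0.4]
finger_gap: 0.0456
gripper_force: 0.0
clock: 4.15
tcp_pos: [0.4686, -0.2969, 0.0761]
ee_rot: [-3.141, 0.003, -0.334]
force: [-0.3, 0.0, 0.1]
finger_gap: 0.0456
gripper_force: 0.0
clock: 4.65
tcp_pos: [0.4701, -0.2979, 0.0782]
ee_rot: [3.141, -0.001, -0.334]
force: [-1.2, 0.2, 0.5]
finger_gap: 0.0103
gripper_force: 0.0
```

```bash

python3 -m pendant '[[[0,0,0,0,1],[0,0,0,0,1],[0,0,-0.1,0,1],[0,0,-0.2,0,1],[0,0,-0.3,0,1]]]' 30 && python3 -m pendant '[[[0,0,-0.4,0,1],[0,0,-0.5,0,1],[0,0,-0.5,0,1],[0,0,-0.5,0,1],[0,0,-0.5,0,1]]]' && python3 -m pendant '[[[0,0,-0.4,0,1],[0,0,-0.2,0,1],[0,0,0,0,1],[0,0,0,0,1],[0,0,0,0,1]]]'
python3 - <<'E'
from h import *
s=env.read_state(); p=s["tcp_pos"];yw=s["ee_rot"][2]
rt=np.array([.5635,.0124]); b=np.radians(-5.4); X=np.array([np.cos(b),np.sin(b)]);Y=np.array([-X[1],X[0]])
t=rt-Y*.012+Y*(-.016)
dx=t-p[:2]; print(p,yw,t,"turn units",-(b-yw)/np.radians(6))
for a in (yw,b): print("tool units",np.array([dx@[np.cos(a),np.sin(a)],dx@[np.sin(a),-np.cos(a)]])/.05)
E
```

```text
clock: 5.15
tcp_pos: [0.4695, -0.2973, 0.1082]
ee_rot: [-3.141, 0.001, -0.334]
force: [-0.3, -1.5, 0.5]
finger_gap: 0.0007
gripper_force: 0.0
clock: 5.65
tcp_pos: [0.4701, -0.2976, 0.2304]
ee_rot: [3.141, -0.002, -0.334]
force: [1.3, 0.7, -0.4]
finger_gap: 0.0005
gripper_force: 0.0
clock: 6.15
tcp_pos: [0.4691, -0.2972, 0.2565]
ee_rot: [-3.141, 0.002, -0.334]
force: [-0.2, 0.0, 0.2]
finger_gap: 0.0005
gripper_force: 0.0
[ 0.46905492 -0.29722041  0.25652257] -0.33431557117858257 [ 0.56086497 -0.01547574] turn units -2.2924785423397074
tool units [-0.11439658 -5.9254174 ]
tool units [ 1.29776156 -5.78268734]
```

```bash
python3 - <<'E'
from h import *
pic,d,P=pts("wrist"); cv2.imwrite("pics/w2.png",pic[...,::-1])
x,y,z=np.moveaxis(P,-1,0)
m=(d>0)&(z>.102)&(z<.122)&(abs(x-.47)<.1)&(abs(y+.3)<.06)
q=P[m][:,:2].astype(np.float32)*1000; print(m.sum(),cv2.minAreaRect(q),np.percentile(z[m],[5,50,95]))
E
```

```text
1131 ((471.2071838378906, -298.1765441894531), (9.496490478515625, 116.41889953613281), 70.65959167480469) [0.11012472 0.11138544 0.11258847]
```

View pics/w2.png

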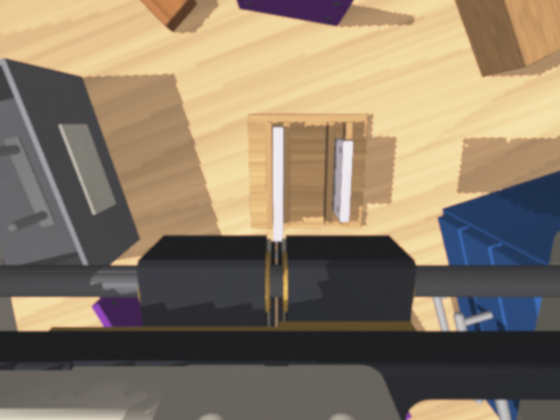

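The plate is still in its slot (px 278,180), so the grip slipped, probably because I lifted before any force had built up. I'll regrip a little deeper and check the force before lifting.

```bash

python3 -m pendant '[[[0,0,0,0,0],[0,0,0.4,0,0],[0,0,0.4,0,0],[0,0,0.4,0,0],[0,0,0.4,0,0]]]' && python3 -m pendant '[[[0,0,0.4,0,0],[0,0,0.4,0,0],[0,0,0.4,0,0],[0,0,0.4,0,0],[0,0,0.4,0,0]]]' && python3 -m pendant '[[[0,0,0,0,0],[0,0,0,0,0],[0,0,0,0,1],[0,0,0,0,1],[0,0,0,0,1]]]' 40 && python3 -m pendant '[[[0,0,0,0,1],[0,0,0,0,1],[0,0,0,0,1],[0,0,0,0,1],[0,0,0,0,1]]]'&& python3 -m pendant '[[[0,0,0,0,1],[0,0,0,0,1],[0,0,0,0,1],[0,0,0,0,1],[0,0,0,0,1]]]'
```

```text
clock: 6.7
tcp_pos: [0.4696, -0.2974, 0.1764]
ee_rot: [-3.141, 0.001, -0.334]
force: [0.2, -0.9, 0.5]
finger_gap: 0.0361
gripper_force: 0.0
clock: 7.2
tcp_pos: [0.4696, -0.2974, 0.0764]
ee_rot: [-3.141, 0.001, -0.334]
force: [0.3, 0.4, 1.1]
finger_gap: 0.0458
gripper_force: 0.0
clock: 7.7
tcp_pos: [0.4705, -0.298, 0.0787]
ee_rot: [3.141, -0.002, -0.334]
force: [0.5, -0.1, -0.6]
finger_gap: 0.0268
gripper_force: 0.0
clock: 8.2
tcp_pos: [0.4699, -0.2976, 0.0777]
ee_rot: [-3.142, 0.0, -0.334]
force: [0.1, -0.8, -0.3]
finger_gap: 0.0004
gripper_force: 0.0
clock: 8.7
tcp_pos: [0.4699, -0.2976, 0.0777]
ee_rot: [-3.142, -0.0, -0.334]
force: [0.5, 0.0, -0.5]
finger_gap: 0.0
gripper_force: 0.0
```

The gap closes to zero at this height, so the fingers are not around the plate. I'll look from outside.

```bash
python3 - <<'E'
from h import *
pic,d,P=pts("scene"); 
c=pic[100:270,120:320]; 
pt,dt,PT=pts("top"); c2=pt[130:260,270:430]
a=cv2.resize(c,(800,680))[:600]; 
out=np.hstack([cv2.resize(c,(450,382)),cv2.resize(c2,(350,382))]); cv2.imwrite("pics/c3.png",out[...,::-1])
E
```

```text
(no output)
```

View pics/c3.png

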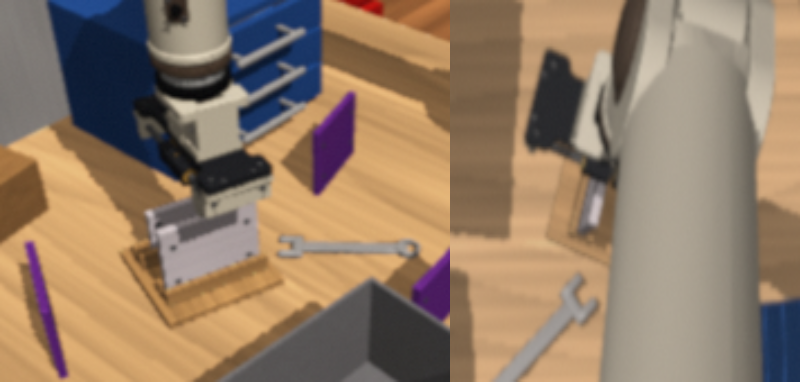

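```bash
python3 - <<'E'
from h import *
pic,d,P=pts("scene"); x,y,z=np.moveaxis(P,-1,0)
s=env.read_state(); print(s["tcp_pos"],s["finger_gap"])
a=-.334; t=np.array([np.cos(a),np.sin(a)]); n=np.array([-t[1],t[0]])
q=P[...,:2]-np.array([.470,-.2976]); U=q@t; N=q@n
near=(d>0)&(abs(U)<.15)&(abs(N)<.12)&(z>.04)
for lo in np.arange(.04,.24,.01):
    m=near&(z>=lo)&(z<lo+.01)&(N>-.03)
    if m.sum(): print(round(lo,2),m.sum(),"U",np.percentile(U[m],[1,50,99]).round(3),"N",np.percentile(N[m],[1,50,99]).round(3))
E
```

```text
[ 0.46987556 -0.29761432  0.07772455] 0.0005234481938271092
0.04 128 U [-0.06   0.     0.058] N [-0.     0.002  0.005]
0.05 129 U [-0.058  0.006  0.059] N [-0.004  0.002  0.005]
0.06 138 U [-0.059  0.003  0.059] N [-0.001  0.002  0.005]
0.07 128 U [-0.059  0.001  0.059] N [-0.003  0.002  0.005]
0.08 136 U [-0.06   0.003  0.059] N [-0.002  0.002  0.005]
0.09 145 U [-0.06   0.003  0.059] N [-0.003  0.002  0.005]
0.1 137 U [-0.058  0.002  0.059] N [-0.002  0.002  0.006]
0.11 93 U [-0.055  0.025  0.059] N [-0.009  0.001  0.005]
0.12 12 U [0.008 0.009 0.01 ] N [-0.013 -0.003  0.009]
0.13 15 U [0.008 0.009 0.01 ] N [-0.016 -0.001  0.014]
0.14 15 U [0.008 0.009 0.009] N [-0.016 -0.004  0.009]
0.15 5 U [0.008 0.009 0.01 ] N [-0.011 -0.004  0.011]
0.18 99 U [-0.037  0.006  0.035] N [-0.017  0.085  0.088]
0.19 175 U [-0.036  0.02   0.035] N [-0.026  0.085  0.088]
0.2 198 U [-0.036  0.025  0.035] N [-0.029  0.023  0.093]
0.21 131 U [-0.036  0.016  0.035] N [-0.026  0.092  0.096]
0.22 479 U [-0.036  0.003  0.035] N [-0.014  0.072  0.095]
0.23 126 U [-0.024  0.014  0.024] N [-0.017  0.048  0.052]
```

```bash
python3 - <<'E'
from h import *
pic,d,P=pts("wrist")
for r in range(228,300,6): print(r,[(round(float(d[r,c]),3),*P[r,c].round(3)) for c in (262,270,276,283)])
E
```

```text
228 [(0.25, np.float64(0.465), np.float64(-0.284), np.float64(0.033)), (0.168, np.float64(0.486), np.float64(-0.299), np.float64(0.111)), (0.169, np.float64(0.484), np.float64(-0.301), np.float64(0.111)), (0.168, np.float64(0.483), np.float64(-0.305), np.float64(0.111))]
234 [(0.251, np.float64(0.461), np.float64(-0.282), np.float64(0.033)), (0.169, np.float64(0.483), np.float64(-0.297), np.float64(0.111)), (0.0, np.float64(0.532), np.float64(-0.318), np.float64(0.272)), (0.169, np.float64(0.481), np.float64(-0.304), np.float64(0.112))]
240 [(0.087, np.float64(0.506), np.float64(-0.305), np.float64(0.189)), (0.165, np.float64(0.481), np.float64(-0.297), np.float64(0.116)), (0.17, np.float64(0.479), np.float64(-0.299), np.float64(0.111)), (0.163, np.float64(0.48), np.float64(-0.303), np.float64(0.118))]
246 [(0.082, np.float64(0.506), np.float64(-0.305), np.float64(0.194)), (0.155, np.float64(0.482), np.float64(-0.297), np.float64(0.125)), (0.161, np.float64(0.479), np.float64(-0.299), np.float64(0.12)), (0.156, np.float64(0.48), np.float64(-0.303), np.float64(0.125))]
252 [(0.079, np
[... 1452 characters left out ...]
.304), np.float64(0.197)), (0.082, np.float64(0.497), np.float64(-0.306), np.float64(0.197)), (0.078, np.float64(0.498), np.float64(-0.308), np.float64(0.2))]
288 [(0.074, np.float64(0.5), np.float64(-0.303), np.float64(0.204)), (0.082, np.float64(0.496), np.float64(-0.304), np.float64(0.198)), (0.082, np.float64(0.496), np.float64(-0.305), np.float64(0.197)), (0.078, np.float64(0.497), np.float64(-0.307), np.float64(0.201))]
294 [(0.076, np.float64(0.498), np.float64(-0.303), np.float64(0.203)), (0.083, np.float64(0.494), np.float64(-0.303), np.float64(0.197)), (0.082, np.float64(0.494), np.float64(-0.305), np.float64(0.198)), (0.079, np.float64(0.495), np.float64(-0.307), np.float64(0.2))]
```

Both views put the real fingertips about 36 mm above the reported TCP, at z≈0.113, so they closed just over the plate's top edge. I'll correct for that: open, go 36 mm lower, close and check the force.

```bash

python3 -m pendant '[[[0,0,0,0,0],[0,0,0,0,0],[0,0,0,0,0],[0,0,0,0,0],[0,0,0,0,0]]]' && python3 -m pendant '[[[0,0,0.24,0,0],[0,0,0.24,0,0],[0,0,0.24,0,0],[0,0,0,0,0],[0,0,0,0,0]]]' && python3 -m pendant '[[[0,0,0,0,1],[0,0,0,0,1],[0,0,0,0,1],[0,0,0,0,1],[0,0,0,0,1]]]' 40 && python3 -m pendant '[[[0,0,0,0,1],[0,0,0,0,1],[0,0,0,0,1],[0,0,0,0,1],[0,0,0,0,1]]]'
```

```text
clock: 9.4
tcp_pos: [0.4699, -0.2976, 0.0777]
ee_rot: [-3.142, -0.0, -0.334]
force: [-0.2, -0.6, -0.3]
finger_gap: 0.0358
gripper_force: 0.0
clock: 9.9
tcp_pos: [0.4694, -0.2971, 0.0409]
ee_rot: [-3.141, 0.002, -0.334]
force: [0.0, 0.2, 0.1]
finger_gap: 0.0463
gripper_force: 0.0
clock: 10.4
tcp_pos: [0.47, -0.2978, 0.042]
ee_rot: [3.141, -0.0, -0.334]
force: [-0.5, 0.8, -0.2]
finger_gap: 0.0106
gripper_force: 1.5
clock: 10.9
tcp_pos: [0.4699, -0.2978, 0.0419]
ee_rot: [3.141, -0.0, -0.334]
force: [-1.0, -1.5, 2.6]
finger_gap: 0.0101
gripper_force: 40.0
```

```bash

python3 -m pendant '[[[0,0,-0.1,0,1],[0,0,-0.2,0,1],[0,0,-0.4,0,1],[0,0,-0.4,0,1],[0,0,-0.4,0,1]]]' && python3 -m pendant '[[[0,0,-0.4,0,1],[0,0,-0.4,0,1],[0,0,-0.4,0,1],[0,0,-0.4,0,1],[0,0,-0.4,0,1]]]' && python3 -m pendant '[[[0,0,-0.2,-0.57,1],[0,0,-0.1,-0.57,1],[0,0,0,-0.57,1],[0,0,0,-0.57,1],[0,0,0,0,1]]]'
python3 - <<'E'
from h import *
s=env.read_state(); p=s["tcp_pos"];yw=s["ee_rot"][2]
rt=np.array([.5635,.0124]); b=np.radians(-5.4); X=np.array([np.cos(b),np.sin(b)]);Y=np.array([-X[1],X[0]])
t=rt-Y*.012+Y*(-.018)
dx=t-p[:2]; print(p,yw,t,"turn units",-(b-yw)/np.radians(6))
print("tool units",np.array([dx@[np.cos(yw),np.sin(yw)],dx@[np.sin(yw),-np.cos(yw)]])/.05, s["gripper_force"])
E
```

```text
clock: 11.4
tcp_pos: [0.4698, -0.2969, 0.1177]
ee_rot: [-3.141, 0.0, -0.334]
force: [0.2, -0.2, -1.4]
finger_gap: 0.0097
gripper_force: 40.0
clock: 11.9
tcp_pos: [0.4697, -0.2967, 0.2179]
ee_rot: [-3.141, 0.0, -0.334]
force: [-0.5, 0.3, -2.2]
finger_gap: 0.01
gripper_force: 40.0
clock: 12.4
tcp_pos: [0.4697, -0.2969, 0.232]
ee_rot: [-3.141, 0.0, -0.095]
force: [-0.3, -1.0, -3.0]
finger_gap: 0.0098
gripper_force: 40.0
[ 0.46969446 -0.29691537  0.23201418] -0.09450808142670697 [ 0.56067675 -0.01746686] turn units -0.002485699271505449
tool units [ 1.28410868 -5.73574438] 39.98733580112457
```

```bash

python3 -m pendant '[[[0.05,-0.2,0,0,1],[0.1,-0.45,0,0,1],[0.1,-0.45,0,0,1],[0.1,-0.45,0,0,1],[0.1,-0.45,0,0,1]]]' && python3 -m pendant '[[[0.1,-0.45,0,0,1],[0.1,-0.45,0,0,1],[0.1,-0.45,0,0,1],[0.1,-0.45,0,0,1],[0.1,-0.45,0,0,1]]]' && python3 -m pendant '[[[0.1,-0.45,0,0,1],[0.1,-0.45,0,0,1],[0.1,-0.45,0,0,1],[0.034,-0.136,0,0,1],[0,0,0,0,1]]]'
python3 -m pendant '[[[0,0,0,0,1],[0,0,0,0,1],[0,0,0,0,1],[0,0,0,0,1],[0,0,0,0,1]]]'
python3 - <<'E'
from h import *
pic,d,P=pts("wrist"); cv2.imwrite("pics/w4.png",pic[...,::-1]); np.savez("w4.npz",pic=pic,d=d,P=P)
s=env.read_state(); p=s["tcp_pos"];yw=s["ee_rot"][2]; print(p,yw)
rt=np.array([.5635,.0124]); b=np.radians(-5.4); X=np.array([np.cos(b),np.sin(b)]);Y=np.array([-X[1],X[0]])
q=P[...,:2]-(rt-Y*.012); U=q@X;N=q@Y;z=P[...,2]
print("err",(p[:2]-(rt-Y*.012))@X,(p[:2]-(rt-Y*.012))@Y)
m=(d>0)&(abs(U)<.11)&(abs(N)<.12)
k=m&(z>.04)&(z<.075)&(N>-.03)&(N<.05)
for i in range(1): print("posts",k.sum(),"U",np.percentile(U[k],[2,50,98]),"N",np.percentile(N[k],[2,50,98]),"z",z[k].max())
k=m&(z>.115)&(z<.135); print("rim",k.sum(),"U",np.percentile(U[k],[2,98]),"N",np.percentile(N[k],[1,99]))
k=m&(z>.15)&(z<.30); print("plate",k.sum(),"U",np.percentile(U[k],[2,98]),"N",np.percentile(N[k],[1,99]),z[k].min())
E
```

```text
clock: 12.9
tcp_pos: [0.5021, -0.1981, 0.2318]
ee_rot: [-3.141, 0.0, -0.096]
force: [-0.1, 0.6, -3.2]
finger_gap: 0.0099
gripper_force: 40.0
clock: 13.4
tcp_pos: [0.5375, -0.0884, 0.2318]
ee_rot: [-3.141, 0.0, -0.096]
force: [-0.3, -0.9, -2.4]
finger_gap: 0.0098
gripper_force: 40.0
clock: 13.9
tcp_pos: [0.5611, -0.0163, 0.2318]
ee_rot: [-3.141, 0.0, -0.093]
force: [-0.4, -0.0, -2.7]
finger_gap: 0.0097
gripper_force: 40.0
clock: 14.4
tcp_pos: [0.5611, -0.0189, 0.2318]
ee_rot: [3.141, -0.0, -0.097]
force: [-0.3, 0.3, -3.3]
finger_gap: 0.01
gripper_force: 40.0
[ 0.56110447 -0.01862494  0.23177061] -0.09619864713792148
err 0.0005348054167166066 -0.019112693076050003
posts 573 U [-0.04589943  0.10624195  0.1067524 ] N [-0.02699273  0.01393362  0.04700797] z 0.07337124383418564
rim 6678 U [-0.03093453  0.10963794] N [-0.09672989  0.11091588]
plate 858 U [-0.00403504  0.06132982] N [-0.02932786 -0.00606949] 0.15004880355529276
```

View pics/w4.png

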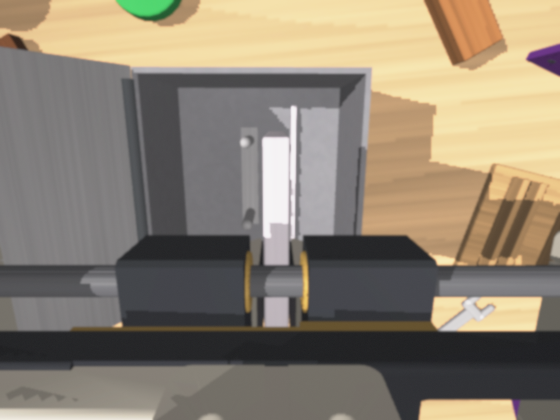

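The plate (px 275) hangs between the posts (px 246) and the lip (px 294), parallel to both. Now a check of the post and lip positions in this view.

```bash
python3 - <<'E'
from h import *
D=np.load("w4.npz");P=D["P"];d=D["d"]
rt=np.array([.5635,.0124]); b=np.radians(-5.4); X=np.array([np.cos(b),np.sin(b)]);Y=np.array([-X[1],X[0]])
q=P[...,:2]-(rt-Y*.012); U=q@X;N=q@Y;z=P[...,2]
for nm,k in (("post",(z>.05)&(z<.075)&(abs(U)<.07)&(N>-.005)&(N<.04)),("lip",(z>.009)&(z<.02)&(abs(U)<.1)&(N<-.025)&(N>-.07)),("platebody",(z>.15)&(z<.3)&(abs(U)<.1)&(abs(N+.019)<.03)&(U>.03)),("floor",(z<.02)&(abs(U)<.09)&(abs(N)<.08)),("rim -y",(z>.115)&(z<.135)&(U>-.02)&(U<.09)&(N<-.07)),("rim+x",(z>.115)&(z<.135)&(N<.06)&(N>-.08)&(U>.08))):
    k=k&(d>0); print(nm,k.sum(),*[np.percentile(w[k],[2,50,98]).round(4) for w in (U,N,z)])
E
```

```text
post 232 [-0.0471 -0.0376  0.0517] [0.0096 0.0143 0.0204] [0.0505 0.0651 0.0679]
lip 668 [-0.0748  0.0103  0.0834] [-0.0407 -0.0376 -0.0344] [0.0103 0.0123 0.014 ]
platebody 189 [0.0326 0.0612 0.0614] [-0.0229 -0.0173 -0.0129] [0.225  0.2923 0.3   ]
floor 14092 [-0.072   0.0185  0.0875] [-0.0773  0.0107  0.0774] [0.0028 0.0046 0.0125]
rim -y 1029 [-0.0176  0.0389  0.0881] [-0.0969 -0.0934 -0.0916] [0.1157 0.124  0.1257]
rim+x 1366 [0.1061 0.1085 0.1115] [-0.0772 -0.0109  0.057 ] [0.1187 0.1243 0.1259]
```

```bash

python3 -m pendant '[[[0,0,0.2,0,1],[0,0,0.4,0,1],[0,0,0.4,0,1],[0,0,0.4,0,1],[0,0,0.4,0,1]]]' && python3 -m pendant '[[[0,0,0.4,0,1],[0,0,0.4,0,1],[0,0,0.4,0,1],[0,0,0.4,0,1],[0,0,0.2,0,1]]]' && python3 -m pendant '[[[0,0,0.1,0,1],[0,0,0.1,0,1],[0,0,0.05,0,1],[0,0,0,0,1],[0,0,0,0,1]]]'
```

```text
clock: 14.95
tcp_pos: [0.5608, -0.0183, 0.1402]
ee_rot: [-3.142, 0.001, -0.096]
force: [0.3, -0.3, -3.1]
finger_gap: 0.0097
gripper_force: 40.0
clock: 15.45
tcp_pos: [0.5594, -0.0183, 0.0493]
ee_rot: [-3.142, 0.003, -0.095]
force: [0.0, 0.0, -2.1]
finger_gap: 0.0099
gripper_force: 40.0
clock: 15.95
tcp_pos: [0.5617, -0.0183, 0.0398]
ee_rot: [3.142, -0.001, -0.096]
force: [0.1, -0.4, -3.3]
finger_gap: 0.0095
gripper_force: 40.0
```

```bash

python3 -m pendant '[[[0,0,0.04,0,1],[0,0,0.03,0,1],[0,0,0,0,1],[0,0,0,0,1],[0,0,0,0,1]]]' && python3 -m pendant '[[[0,0,0.02,0,1],[0,0,0.01,0,1],[0,0,0,0,1],[0,0,0,0,1],[0,0,0,0,1]]]'
```

```text
clock: 16.45
tcp_pos: [0.5612, -0.0182, 0.0358]
ee_rot: [-3.142, -0.0, -0.096]
force: [-0.2, 0.8, -2.2]
finger_gap: 0.0099
gripper_force: 40.0
clock: 16.95
tcp_pos: [0.5614, -0.0183, 0.0349]
ee_rot: [3.141, -0.001, -0.096]
force: [-2.4, 0.8, 5.6]
finger_gap: 0.0099
gripper_force: 40.0
```

Foot contact: the force went from −3 N to +5.6 N. Now I release partly, rise 15 mm, and nudge the plate's upper part towards the posts.

```bash

python3 -m pendant '[[[0,0,-0.02,0,0.35],[0,0,0,0,0.35],[0,0,0,0,0.35],[0,0,0,0,0.35],[0,0,0,0,0.35]]]' 10 && python3 -m pendant '[[[0,0,-0.1,0,0.35],[0,0,-0.1,0,0.35],[0,0,-0.1,0,0.35],[0,0,0,0,0.35],[0,0,0,0,0.35]]]' && python3 -m pendant '[[[0,-0.05,0,0,0.35],[0,-0.05,0,0,0.35],[0,-0.05,0,0,0.35],[0,-0.05,0,0,0.35],[0,-0.05,0,0,0.35]]]'&& python3 -m pendant '[[[0,-0.05,0,0,0.35],[0,-0.05,0,0,0.35],[0,-0.05,0,0,0.35],[0,-0.03,0,0,0.35],[0,0,0,0,0.35]]]'
python3 - <<'E'
from h import *
for n in ("wrist","scene"):
    pic,d,P=pts(n)
    rt=np.array([.5635,.0124]); b=np.radians(-5.4); X=np.array([np.cos(b),np.sin(b)]);Y=np.array([-X[1],X[0]])
    q=P[...,:2]-(rt-Y*.012); U=q@X;N=q@Y;z=P[...,2]
    for lo in (.075,.085,.095,.1,.105):
        for nm,sel in (("+U",(U>.03)&(U<.062)),("-U",(U<-.03)&(U>-.062))):
            k=(d>0)&(abs(N)<.05)&(z>lo)&(z<lo+.008)&sel
            if k.sum()>3: print(n,lo,nm,k.sum(),np.percentile(N[k],[5,50,95]).round(4),U[k].max().round(3))
    cv2.imwrite(f"pics/{n}5.png",pic[...,::-1])
E
```

```text
clock: 17.45
tcp_pos: [0.5612, -0.0182, 0.0352]
ee_rot: [-3.142, 0.0, -0.096]
force: [0.0, 0.8, -0.6]
finger_gap: 0.03
gripper_force: 0.0
clock: 17.95
tcp_pos: [0.5614, -0.0184, 0.0506]
ee_rot: [3.141, -0.001, -0.096]
force: [0.4, 0.2, -0.6]
finger_gap: 0.0299
gripper_force: 0.0
clock: 18.45
tcp_pos: [0.5623, -0.0055, 0.0502]
ee_rot: [3.142, 0.0, -0.095]
force: [0.1, -0.2, 0.4]
finger_gap: 0.0297
gripper_force: 0.0
clock: 18.95
tcp_pos: [0.5632, 0.0037, 0.0502]
ee_rot: [-3.141, -0.0, -0.095]
force: [0.1, 1.2, 0.5]
finger_gap: 0.0293
gripper_force: 0.2
wrist 0.075 +U 345 [0.0011 0.0026 0.0036] 0.061
wrist 0.075 -U 90 [0.0014 0.0025 0.0036] -0.03
wrist 0.085 +U 432 [0.0046 0.0059 0.0074] 0.062
wrist 0.085 -U 52 [0.0047 0.0057 0.0072] -0.03
wrist 0.095 +U 1972 [0.0085 0.0135 0.0188] 0.062
wrist 0.1 +U 1266 [0.0098 0.0131 0.0174] 0.062
scene 0.075 +U 18 [0.001  0.0096 0.0114] 0.06
scene 0.085 +U 18 [0.0042 0.0125 0.0146] 0.06
scene 0.095 +U 64 [0.0083 0.0141 0.0172] 0.061
scene 0.1 +U 68 [0.0084 0.0127 0.0171] 0.061
```

View pics/wrist5.png

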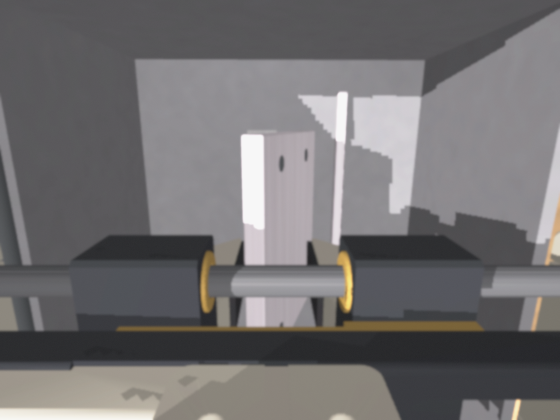

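The plate (px 245–315) now leans about 0.32 rad towards the posts, by the slope of its face. I'll open fully, lift clear and check.

```bash

python3 -m pendant '[[[0,0,0,0,-0.3],[0,0,0,0,-0.3],[0,0,0,0,-0.3],[0,0,0,0,-0.3],[0,0,-0.1,0,-0.3]]]' && python3 -m pendant '[[[0,0.1,-0.3,0,-0.3],[0,0.1,-0.4,0,-0.3],[0,0,-0.5,0,-0.3],[0,0,-0.5,0,-0.3],[0,0,-0.5,0,-0.3]]]' && python3 -m pendant '[[[0,0,-0.6,0,0],[0,0,-0.6,0,0],[0,0,-0.6,0,0],[0,0,-0.6,0,0],[0,0,-0.6,0,0]]]'  && python3 -m pendant '[[[0,0,-0.6,0,0],[0,0,-0.6,0,0],[0,0,-0.3,0,0],[0,0,0,0,0],[0,0,0,0,0]]]' 
python3 - <<'E'
from h import *
s=env.read_state();print(s["joint_pos"])
rt=np.array([.5635,.0124]); b=np.radians(-5.4); X=np.array([np.cos(b),np.sin(b)]);Y=np.array([-X[1],X[0]])
pic,d,P=pts("wrist"); cv2.imwrite("pics/w6.png",pic[...,::-1]); np.savez("w6.npz",pic=pic,d=d,P=P)
q=P[...,:2]-(rt-Y*.012); U=q@X;N=q@Y;z=P[...,2]
for lo in np.arange(.02,.12,.01):
    k=(d>0)&(N>-.036)&(N<.03)&(z>lo)&(z<lo+.01)&(abs(U)<.062)
    if k.sum()>3: print(round(lo,2),k.sum(),np.percentile(N[k],[5,50,95]).round(4),U[k].min().round(3),U[k].max().round(3))
pic,d,P=pts("scene")
q=P[...,:2]-(rt-Y*.012); U=q@X;N=q@Y;z=P[...,2]
k=(d>0)&(z>.2)&(abs(U)<.09)&(N>.16)&(N<.34)&(z<.4)
print(k.sum(),[np.percentile(w[k],[2,50,98]).round(3) for w in (U,N,z)])
cv2.imwrite("pics/s6.png",pic[...,::-1]); np.savez("s6.npz",pic=pic,d=d,P=P)
E
```

```text
clock: 19.55
tcp_pos: [0.5626, 0.003, 0.0548]
ee_rot: [3.141, 0.001, -0.096]
force: [1.2, -0.4, 0.4]
finger_gap: 0.0589
gripper_force: 0.0
clock: 20.05
tcp_pos: [0.5624, -0.0072, 0.1676]
ee_rot: [3.142, -0.001, -0.096]
force: [0.8, -0.1, -0.5]
finger_gap: 0.0596
gripper_force: 0.0
clock: 20.55
tcp_pos: [0.5619, -0.007, 0.318]
ee_rot: [3.141, -0.001, -0.095]
force: [-0.8, 0.3, -0.2]
finger_gap: 0.0466
gripper_force: 0.0
clock: 21.05
tcp_pos: [0.5619, -0.0069, 0.3905]
ee_rot: [3.141, -0.001, -0.095]
force: [-0.3, 0.1, -0.4]
finger_gap: 0.0461
gripper_force: 0.0
[ 0.50840633  0.2395025  -0.67193611  1.47823798  0.14935343  1.47504275
 -1.83006639]
0.02 163 [-0.016  -0.0143 -0.0126] -0.058 0.06
0.03 164 [-0.0126 -0.0109 -0.0092] -0.058 0.06
0.04 172 [-0.0093 -0.0076 -0.006 ] -0.059 0.061
0.05 161 [-0.0046 -0.0032 -0.0028] -0.058 0.061
0.06 209 [-0.0016 -0.      0.0017] -0.058 0.061
0.07 186 [0.0015 0.0033 0.0048] -0.059 0.061
0.08 224 [0.0055 0.0071 0.0087] -0.058 0.061
0.09 433 [0.0093 0.0143 0.0218] -0.058 0.061
0.1 352 [0.0125 0.0154 0.0198] -0.057 0.061
3295 [array([-0.084,  0.012,  0.086]), array([0.163, 0.213, 0.258]), array([0.21 , 0.279, 0.337])]
```

View pics/s6.png

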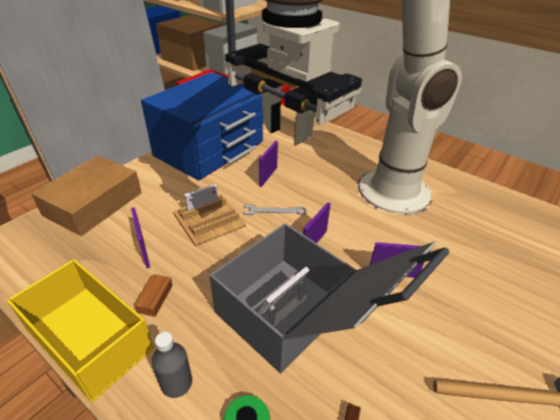

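The plate leans about 0.34 rad on the posts with x within ±2 mm of the middle, and it is released. Next I measure the bar at rest in the scene and top views, comparing with radius 255 mm about the hinge.

```bash
cat >> h.py <<'E'
rt=np.array([.5635,.0124]); b=np.radians(-5.4); X=np.array([np.cos(b),np.sin(b)]);Y=np.array([-X[1],X[0]]); c=rt-Y*.012
def boxc(P): q=P[...,:2]-c; return q@X,q@Y,P[...,2]
E
python3 - <<'E'
from h import *
for f in ("top0","s6","scene0"):
    D=np.load(f+".npz"); U,N,z=boxc(D["P"]); d=D["d"]
    k=(d>0)&(abs(U)<.045)&(N>.225)&(N<.29)&(z>.28)&(z<.36)
    print(f,k.sum(),*[np.percentile(w[k],[2,50,98]).round(4) for w in (U,N,z)])
    # outer box wall & hinge area
    k=(d>0)&(abs(U)<.09)&(N>.095)&(N<.25)&(z>.12)&(z<.31)
    A=np.polyfit(z[k],N[k],1); print(" flap line N at z=.127:",np.polyval(A,.127),"slope angle",np.pi/2+np.arctan(A[0]))
    k=(d>0)&(z>.28)&(N>.2)&(N<.3)&(abs(U)<.12); print(" U ext",np.percentile(U[k],[.5,99.5]))
s=env.read_state(); p=s["tcp_pos"]; print((p[:2]-c)@X,(p[:2]-c)@Y,p[2],s["ee_rot"][2]-b)
E
```

```text
top0 319 [-0.0423 -0.0001  0.0432] [0.2462 0.2504 0.2573] [0.3261 0.3327 0.3363]
 flap line N at z=.127: 0.10285987506674868 slope angle 2.2039278844133197
 U ext [-0.10695181  0.11094517]
s6 463 [-0.0426  0.0032  0.0435] [0.2477 0.2542 0.2588] [0.3308 0.3354 0.3374]
 flap line N at z=.127: 0.10040027982003594 slope angle 2.2102860602334857
 U ext [-0.10585921  0.11140183]
scene0 468 [-0.0428  0.0029  0.0434] [0.2475 0.2542 0.2589] [0.3306 0.3355 0.3374]
 flap line N at z=.127: 0.1004070790166697 slope angle 2.2102456359389766
 U ext [-0.10490453  0.11183028]
-0.00025412888599587254 -0.0075775002503806746 0.38919636622777115 -0.0013172436470317989
```

```bash

python3 -m pendant '[[[0,-0.2,0,0,0],[0,-0.45,0,0,0],[0,-0.45,0,0,0],[0,-0.45,0,0,0],[0,-0.45,0,0,0]]]' && python3 -m pendant '[[[0,-0.45,0,0,0],[0,-0.45,0,0,0],[0,-0.45,0,0,0],[0,-0.45,0,0,0],[0,-0.45,0,0,0]]]' && python3 -m pendant '[[[0,-0.45,0,0,0],[0,-0.3,0,0,0],[0,-0.19,0,0,0],[0,0,0,0,0],[0,0,0,0,0]]]'
python3 - <<'E'
from h import *
s=env.read_state(); p=s["tcp_pos"]; print((p[:2]-c)@X,(p[:2]-c)@Y,p[2],s["ee_rot"],s["joint_pos"])
pic,d,P=pts("wrist"); U,N,z=boxc(P)
cv2.imwrite("pics/w7.png",pic[...,::-1])
k=(d>0)&(U<.045)&(U>.01)&(N>.21)&(N<.29)&(z>.28)&(z<.36)
print(k.sum(),*[np.percentile(w[k],[2,50,98]).round(4) for w in (U,N,z)])
E
```

```text
clock: 21.65
tcp_pos: [0.5713, 0.0945, 0.3894]
ee_rot: [-3.141, 0.002, -0.095]
force: [0.3, 0.2, -0.6]
finger_gap: 0.0461
gripper_force: 0.0
clock: 22.15
tcp_pos: [0.5819, 0.2064, 0.3892]
ee_rot: [3.141, 0.002, -0.095]
force: [0.3, 0.6, 0.1]
finger_gap: 0.0457
gripper_force: 0.0
clock: 22.65
tcp_pos: [0.5872, 0.2508, 0.39]
ee_rot: [3.141, 0.0, -0.096]
force: [-0.2, 1.0, -0.4]
finger_gap: 0.046
gripper_force: 0.0
0.001129768287915024 0.2515395694995487 0.38999662587291184 [ 3.14081788e+00  1.71938743e-04 -9.61467174e-02] [ 0.0550977   0.42438288 -0.74777849  1.2803841   0.28436088  1.54313313
 -2.32181078]
1202 [0.0108 0.028  0.0443] [0.2172 0.2513 0.2602] [0.281  0.3327 0.3361]
```

View pics/w7.png

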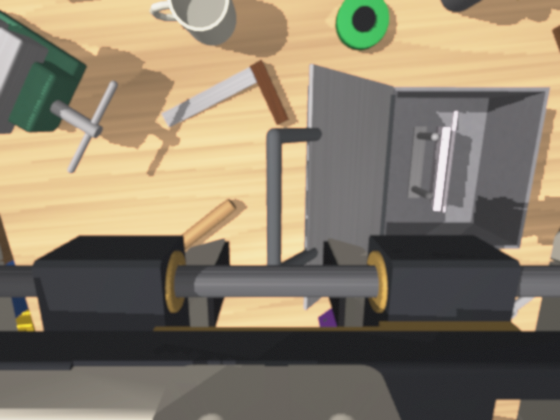

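The bar (px 275) is centred between the fingers. Descend and pinch.

```bash

python3 -m pendant '[[[0,0,0.3,0,0],[0,0,0.4,0,0],[0,0,0.4,0,0],[0,0,0.4,0,0],[0,0,0.4,0,0]]]' && python3 -m pendant '[[[0,0,0.25,0,0],[0,0,0.1,0,0],[0,0,0,0,0],[0,0,0,0,1],[0,0,0,0,1]]]' 20 && python3 -m pendant '[[[0,0,0,0,1],[0,0,0,0,1],[0,0,0,0,1],[0,0,0,0,1],[0,0,0,0,1]]]'
python3 - <<'E'
from h import *
s=env.read_state(); p=s["tcp_pos"]; print((p[:2]-c)@X,(p[:2]-c)@Y,p[2],s["joint_pos"])
n=55; ph=np.linspace(2.2,0,n+1); y=.255*np.cos(ph)/.05; z=-.255*np.sin(ph)/.05
for i in range(0,n,5): print(i//5,round(ph[i+5],2),[[round(y[j+1]-y[j],2),round(z[j+1]-z[j],2)] for j in range(i,i+5)], "end N,z",(.102-.05*y[i+5]).round(3),(.127-.05*z[i+5]).round(3))
E
```

```text
clock: 23.2
tcp_pos: [0.5876, 0.2497, 0.2947]
ee_rot: [3.141, -0.001, -0.098]
force: [0.4, 0.8, -0.4]
finger_gap: 0.0458
gripper_force: 0.0
clock: 23.7
tcp_pos: [0.5876, 0.2519, 0.279]
ee_rot: [-3.141, -0.002, -0.096]
force: [0.3, 0.2, -0.5]
finger_gap: 0.0346
gripper_force: 0.0
clock: 24.2
tcp_pos: [0.5872, 0.2521, 0.2781]
ee_rot: [-3.141, -0.001, -0.095]
force: [0.3, 1.6, 0.3]
finger_gap: 0.0112
gripper_force: 20.0
0.001039675488102231 0.25289466507306513 0.27806208405588695 [ 0.06512389  0.47182414 -0.73279373  1.46668014  0.31862349  1.32369348
 -2.3567915 ]
0 2.0 [[np.float64(0.17), np.float64(-0.12)], [np.float64(0.17), np.float64(-0.11)], [np.float64(0.18), np.float64(-0.1)], [np.float64(0.18), np.float64(-0.1)], [np.float64(0.18), np.float64(-0.09)]] end N,z 0.208 0.359
1 1.8 [[np.float64(0.19), np.float64(-0.08)], [np.float64(0.19), np.float64(-0.07)], [np.float64(0.19), np.float64(-0.07)], [np.float64(0.2), np.float64(-0.06)], [np.float64(0.2), np.float64(-0.05)]] end N,z 0.16 0.375
2 1.6 [[np.float64(0.2), np.float64(-0.04)], [np.float64(0.2), np.float64(-0.03)], [np.float
[... 1146 characters left out ...]
.float64(0.12), np.float64(0.17)]] end N,z -0.108 0.271
8 0.4 [[np.float64(0.11), np.float64(0.17)], [np.float64(0.1), np.float64(0.17)], [np.float64(0.1), np.float64(0.18)], [np.float64(0.09), np.float64(0.18)], [np.float64(0.08), np.float64(0.19)]] end N,z -0.133 0.226
9 0.2 [[np.float64(0.08), np.float64(0.19)], [np.float64(0.07), np.float64(0.19)], [np.float64(0.06), np.float64(0.19)], [np.float64(0.05), np.float64(0.2)], [np.float64(0.04), np.float64(0.2)]] end N,z -0.148 0.178
10 0.0 [[np.float64(0.04), np.float64(0.2)], [np.float64(0.03), np.float64(0.2)], [np.float64(0.02), np.float64(0.2)], [np.float64(0.01), np.float64(0.2)], [np.float64(0.0), np.float64(0.2)]] end N,z -0.153 0.127
```

```bash

python3 -m pendant '[[[0,0.17,-0.12,0,1],[0,0.17,-0.11,0,1],[0,0.18,-0.1,0,1],[0,0.18,-0.1,0,1],[0,0.18,-0.09,0,1]]]' && python3 -m pendant '[[[0,0.19,-0.08,0,1],[0,0.19,-0.07,0,1],[0,0.19,-0.07,0,1],[0,0.2,-0.06,0,1],[0,0.2,-0.05,0,1]]]'
python3 - <<'E'
from h import *
s=env.read_state(); p=s["tcp_pos"]; print((p[:2]-c)@X,(p[:2]-c)@Y,p[2],p[2]+.055,s["force"],s["finger_gap"])
E
```

```text
clock: 24.7
tcp_pos: [0.5827, 0.2071, 0.3047]
ee_rot: [-3.141, -0.0, -0.096]
force: [1.0, 2.0, 2.9]
finger_gap: 0.0114
gripper_force: 20.0
clock: 25.2
tcp_pos: [0.5778, 0.1581, 0.3202]
ee_rot: [3.141, 0.001, -0.096]
force: [-1.3, 0.9, 2.5]
finger_gap: 0.0112
gripper_force: 20.0
0.000554200073889428 0.15836298050529932 0.32022956490637144 0.37522956490637144 [-1.33836823  0.93925012  2.52651538] 0.011183142248494943
```

Forces are low and the bar follows the arc, so I continue.

```bash

python3 -m pendant '[[[0,0.2,-0.04,0,1],[0,0.2,-0.03,0,1],[0,0.2,-0.03,0,1],[0,0.2,-0.02,0,1],[0,0.2,-0.01,0,1]]]' && python3 -m pendant '[[[0,0.2,0,0,1],[0,0.2,0.01,0,1],[0,0.2,0.01,0,1],[0,0.2,0.02,0,1],[0,0.2,0.03,0,1]]]' && python3 -m pendant '[[[0,0.2,0.04,0,1],[0,0.2,0.05,0,1],[0,0.2,0.05,0,1],[0,0.19,0.06,0,1],[0,0.19,0.07,0,1]]]'
python3 - <<'E'
from h import *
s=env.read_state(); p=s["tcp_pos"]; print((p[:2]-c)@X,(p[:2]-c)@Y,p[2]+.055,s["force"],s["finger_gap"])
E
```

```text
clock: 25.7
tcp_pos: [0.5729, 0.1083, 0.3261]
ee_rot: [3.141, 0.001, -0.096]
force: [-2.2, 0.3, -0.3]
finger_gap: 0.0116
gripper_force: 20.0
clock: 26.2
tcp_pos: [0.5681, 0.0589, 0.3229]
ee_rot: [3.141, 0.001, -0.096]
force: [-4.2, -0.6, 0.1]
finger_gap: 0.0111
gripper_force: 20.0
clock: 26.7
tcp_pos: [0.5635, 0.01, 0.3093]
ee_rot: [3.141, 0.001, -0.096]
force: [-4.5, -0.6, -0.2]
finger_gap: 0.0114
gripper_force: 20.0
0.0002420969762186592 0.009614680908060691 0.3642559386806963 [-4.52623768 -0.55995775 -0.18693893] 0.011447766031651409
```

```bash

python3 -m pendant '[[[0,0.19,0.08,0,1],[0,0.19,0.09,0,1],[0,0.18,0.09,0,1],[0,0.18,0.1,0,1],[0,0.17,0.11,0,1]]]' && python3 -m pendant '[[[0,0.17,0.11,0,1],[0,0.16,0.12,0,1],[0,0.16,0.13,0,1],[0,0.15,0.13,0,1],[0,0.15,0.14,0,1]]]'
python3 - <<'E'
from h import *
s=env.read_state(); p=s["tcp_pos"]; print((p[:2]-c)@X,(p[:2]-c)@Y,p[2]+.055,s["force"],s["finger_gap"])
pic,d,P=pts("scene"); U,N,z=boxc(P)
k=(d>0)&(abs(abs(U)-.075)<.02)&(N>-.04)&(N<.09)&(z>.13)&(z<.32)
A=np.polyfit(N[k],z[k],1); print(k.sum(),"flap angle",-np.arctan(A[0]))
E
```

```text
clock: 27.2
tcp_pos: [0.5592, -0.0357, 0.2857]
ee_rot: [3.141, 0.001, -0.096]
force: [-4.2, -1.4, -0.6]
finger_gap: 0.011
gripper_force: 20.0
clock: 27.7
tcp_pos: [0.5555, -0.0748, 0.254]
ee_rot: [3.141, 0.0, -0.096]
force: [-4.8, -2.1, -1.5]
finger_gap: 0.0115
gripper_force: 20.0
0.00024440075317580604 -0.0755408811176958 0.30898311861750016 [-4.75099475 -2.05032584 -1.51256744] 0.011472856031316946
3669 flap angle 0.8022187651379301
```

The flap measures 0.80 rad as planned and the forces are small. I continue down.

```bash

python3 -m pendant '[[[0,0.14,0.15,0,1],[0,0.14,0.15,0,1],[0,0.13,0.16,0,1],[0,0.13,0.16,0,1],[0,0.12,0.17,0,1]]]' && python3 -m pendant '[[[0,0.11,0.17,0,1],[0,0.1,0.17,0,1],[0,0.1,0.18,0,1],[0,0.09,0.18,0,1],[0,0.08,0.19,0,1]]]' && python3 -m pendant '[[[0,0.08,0.19,0,1],[0,0.07,0.19,0,1],[0,0.06,0.19,0,1],[0,0.05,0.2,0,1],[0,0.04,0.2,0,1]]]'
python3 - <<'E'
from h import *
s=env.read_state(); p=s["tcp_pos"]; print((p[:2]-c)@X,(p[:2]-c)@Y,p[2]+.055,s["force"],s["finger_gap"])
E
```

```text
clock: 28.25
tcp_pos: [0.5524, -0.1074, 0.2148]
ee_rot: [3.141, 0.0, -0.096]
force: [-3.8, -1.6, -2.9]
finger_gap: 0.0108
gripper_force: 20.0
clock: 28.75
tcp_pos: [0.5501, -0.1317, 0.1701]
ee_rot: [3.14, 0.0, -0.096]
force: [-5.3, -3.2, -2.0]
finger_gap: 0.0108
gripper_force: 20.0
clock: 29.25
tcp_pos: [0.5487, -0.147, 0.1215]
ee_rot: [3.14, 0.0, -0.097]
force: [-3.3, -4.6, -3.4]
finger_gap: 0.0111
gripper_force: 20.0
0.00029182857989963677 -0.1480741192163004 0.1764880335497616 [-3.34659938 -4.63992995 -3.42402329] 0.01105329407765303
```

```bash

python3 -m pendant '[[[0,0.04,0.2,0,1],[0,0.03,0.2,0,1],[0,0.02,0.2,0,1],[0,0.01,0.15,0,1],[0,0,0.1,0,1]]]' && python3 -m pendant '[[[0,0,0.06,0,1],[0,0,0.03,0,1],[0,0,0.02,0,1],[0,0,0,0,1],[0,0,0,0,1]]]'
python3 - <<'E'
from h import *
s=env.read_state(); p=s["tcp_pos"]; print((p[:2]-c)@X,(p[:2]-c)@Y,p[2]+.055,s["force"],s["finger_gap"])
pic,d,P=pts("scene"); U,N,z=boxc(P)
k=(d>0)&(abs(U)<.1)&(N>-.09)&(N<.09)&(z>.11)&(z<.16)
A=np.polyfit(N[k],z[k],1); print(k.sum(),"flap angle",-np.arctan(A[0]),np.polyval(A,[-.09,.09]))
E
```

```text
clock: 29.75
tcp_pos: [0.5482, -0.1523, 0.0787]
ee_rot: [3.14, 0.0, -0.097]
force: [-3.8, -5.7, -3.2]
finger_gap: 0.0116
gripper_force: 20.0
clock: 30.25
tcp_pos: [0.5482, -0.1525, 0.0737]
ee_rot: [3.14, 0.0, -0.097]
force: [-4.7, -5.8, -3.9]
finger_gap: 0.011
gripper_force: 20.0
0.00027147567869259705 -0.15356031849708057 0.1286722685339076 [-4.68247358 -5.75761542 -3.91941534] 0.01101270985497666
7065 flap angle 0.018094568932313714 [0.13324401 0.12998663]
```

Still hanging on the grip at −4 N. I go down in 1 mm steps until it seats.

```bash

python3 -m pendant '[[[0,0,0.02,0,1],[0,0,0.02,0,1],[0,0,0.02,0,1],[0,0,0,0,1],[0,0,0,0,1]]]' && python3 -m pendant '[[[0,0,0.02,0,1],[0,0,0.02,0,1],[0,0,0.02,0,1],[0,0,0,0,1],[0,0,0,0,1]]]'
```

```text
clock: 30.8
tcp_pos: [0.5482, -0.1526, 0.0707]
ee_rot: [3.14, 0.0, -0.097]
force: [-4.7, -5.9, -5.2]
finger_gap: 0.0113
gripper_force: 20.0
clock: 31.3
tcp_pos: [0.5482, -0.1526, 0.0682]
ee_rot: [3.139, 0.0, -0.097]
force: [-5.1, -5.1, 0.2]
finger_gap: 0.0112
gripper_force: 20.0
```

```bash

python3 -m pendant '[[[0,0,0.02,0,1],[0,0,0.02,0,1],[0,0,0,0,1],[0,0,0,0,1],[0,0,0,0,1]]]' && python3 -m pendant '[[[0,0,0,0,0.2],[0,0,0,0,0.2],[0,0,0,0,0.2],[0,0,0,0,0.2],[0,0,0,0,0.2]]]' && python3 -m pendant '[[[0,0,-0.2,0,0.2],[0,0,-0.4,0,0.2],[0,0,-0.5,0,0.2],[0,0,-0.5,0,0.2],[0,0,-0.5,0,0.2]]]' && python3 -m pendant '[[[0,0,-0.5,0,0.2],[0,0,-0.4,0,0.2],[0,0,0,0,0.2],[0,0,0,0,0.2],[0,0,0,0,0.2]]]'
python3 - <<'E'
from h import *
for n in ("scene","wrist"):
    pic,d,P=pts(n); U,N,z=boxc(P)
    k=(d>0)&(abs(U)<.1)&(N>-.09)&(N<.09)&(z>.11)&(z<.16)&(U>(-.1 if n=="scene" else .03))
    A=np.polyfit(N[k],z[k],1); print(n,k.sum(),"flap angle",-np.arctan(A[0]),np.polyval(A,[-.09,.09]))
    k=(d>0)&(abs(U)<.045)&(N<-.14)&(N>-.17)&(z>.1)&(z<.16); print("bar",np.percentile(z[k],[5,50,95]),np.percentile(N[k],[5,95]))
    cv2.imwrite(f"pics/{n}8.png",pic[...,::-1])
E
```

```text
clock: 31.8
tcp_pos: [0.5483, -0.1526, 0.0667]
ee_rot: [3.139, 0.0, -0.097]
force: [-7.0, -4.5, 4.8]
finger_gap: 0.0114
gripper_force: 20.0
clock: 32.3
tcp_pos: [0.5491, -0.1497, 0.0663]
ee_rot: [-3.141, -0.001, -0.095]
force: [0.5, 0.2, -0.0]
finger_gap: 0.0364
gripper_force: 0.0
clock: 32.8
tcp_pos: [0.5487, -0.1499, 0.173]
ee_rot: [-3.142, -0.001, -0.095]
force: [0.0, -0.4, 0.3]
finger_gap: 0.0367
gripper_force: 0.0
clock: 33.3
tcp_pos: [0.5476, -0.1501, 0.2152]
ee_rot: [-3.141, 0.002, -0.096]
force: [0.2, -0.4, -1.1]
finger_gap: 0.0365
gripper_force: 0.0
scene 6974 flap angle -0.00389720851680063 [0.12906931 0.12977082]
bar [0.12540548 0.13097384 0.1335196 ] [-0.15650268 -0.14719516]
wrist 18052 flap angle -0.0032339984765369107 [0.12760719 0.12818931]
bar [0.12702541 0.13000447 0.13158893] [-0.15730755 -0.14649345]
```

View pics/scene8.png

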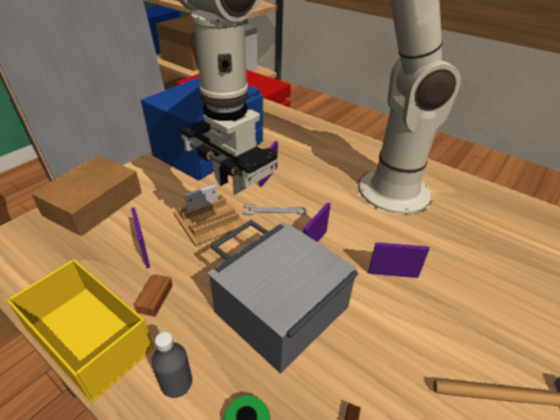

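The flap is level and closed (px 285,280) with the bar at (240,240). The small plate is still in the rack (200,200), and the gripper is clear above. I'll hand it in.

```bash
python3 -c "
from plant import env
print(env.finish_job())"
```

```text
the job is handed in; nothing more can be done
None
```

I handed the job in at about 33 s: the larger plate leans about 0.34 rad on the posts inside the box, the flap was eased shut (measured within 0.004 rad of level), and the smaller plate is still in the rack; the hand-in returned no verdict.

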